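# Offer a waveguide section up to the test port and hold it there

## Robot

A 7-joint arm with a two-finger parallel gripper is mounted at the origin on a cart in front of the work surface, level with it; the furniture and walls round the work are solid. World frame = base frame: x ahead of the robot, y to its left, z up, the work surface at z = 0. Lengths are in m, angles in rad, forces in N, time in s.
With the tool pointing down it reaches from about 0.425 to 0.925 m from the base axis. Payload 6.8 kg.
Tool frame: the origin (TCP) lies on the centre line of the jaws, within the pads' length; the fingertips stand 19 mm ahead of it and the grasp point (between the pads) is the TCP (bot.tcp_to_tips is the distance from the TCP to the fingertips, in m); x points along the fingers, y is the direction in which the jaws open and shut, and the axes are right-handed (so a half turn about x gives the same grasp; the last joint's range is limited). The gripper opens to 85 mm and grips with 20 to 120 N. Pads are 22 mm wide; open, the fingers measure 114 mm over their backs; the gripper's body (76 mm by 85 mm) begins 54 mm behind the grasp point. The pads swing forward as they close: fully open they stand 13 mm farther back than shut.
Start: joints at [1.175, 0.477, 0.022, 1.555, -0.011, 1.109, -0.083], TCP at [0.192, -0.647, 0.25] pointing down, gripper open.
Joint ranges: [-2.96, 2.96], [-0.34, 2.1], [-1.41, 1.46], [0.24, 2.44], [-1.37, 4.51], [0.17, 1.92], [-2.96, 2.96]. Speed limits (rad/s): [2.39, 2.39, 3.14, 3.14, 3.14, 3.14, 3.14].

## Interface

Orientations are given as a unit quaternion [w, x, y, z].
In Python, from station import status, eyes, bot gives the robot as it stands.
- The arm moves only by the tool apply_moves, never from a script. Its arguments are lists of equal length, an entry for each row: "travel": the shift along the tool's x, y, z in cm, a list of three; "turn": the turn, a rotation vector about the tool's x, y, z in rad, a list of three; "grip": the closure, from 0 (fully open) to 1 (shut). In form: {"travel": [[tx, ty, tz], ...], "turn": [[wx, wy, wz], ...], "grip": [grip, ...]}. A call has 1 to 8 rows; each row shifts and turns the pose as measured when the row begins, along the tool's axes as they then stand; what a row does not reach is not made up. A row lasts 1/12 s, in which the tool goes at most 41.7 mm and 7.16 degrees, less where a joint would pass 70% of its speed; a pose out of reach is approached as far as the arm can. A call is refused whole if a number of a shift passes 4.17 or a number of a turn 0.125, either way. A call with a gripper value outside its range is refused whole. The fingers move at their own pace and stop on an object; "newtons" is the grip in N (left out, the last holds). Time passes only in rows, so rows that do not move let the fingers close. It gives the time, the measured TCP pose, the force and the opening at its end, in the units of the state.
- status.get_obs(): the state, without advancing time (a new reading comes with each control period).
- eyes.read_camera(name): name is "side" or "top" or "wrist"; returns the picture (480x640x3 uint8, red, green, blue); there is no depth.
- eyes.calibration(name): a dict with "intrinsics" (3x3 intrinsics, pixels), "xyz" and "attitude" of the camera in the world; the wrist camera has in their place "T_tool_cam" (4x4, takes a point from camera to tool coordinates, whose origin is the TCP and whose axes are the tool frame's). Camera axes: x right, y down, z forward; pixel columns grow to the right and rows downward; lengths in m; the calibration is good to about 2 mm. A picture is of the moment at which its call begins: read the wrist's pose just before it. calibration takes no time and is no camera call.
- bot.hand_in(): hands the job in, once; it reports no verdict.
Trained networks look in the newest picture that a camera, given by its name, has taken for a name from the list of things; names that differ only in an ending like _2 or _b are one class to them, and where a whole thing is asked for, a point or a joint stands for the part that bears it (a point fixed in the world has none). Each returns a list of dicts, best first, with "score" (0 to 1); they miss things now and then, are a little off and sometimes report something else, mostly with a low value. They report only what shows in the picture. A call takes as long as a camera call. They do not tell look-alikes from the thing itself.
- eyes.masks_of(thing, camera): "region" (480x640 bool, what is visible of it) and "rect" ([left, top, right, bottom] in pixels, round what is visible of it).
The state is a dict: "t": time; "q": joint angles; "joint_vel": joint speeds; "joint_torque": joint torques, N m; "eef_pos": TCP position; "tool_rot": TCP orientation; "contact_force": force on the tool from outside, world axes, zero at the start; "torque": the same for the moment, N m; "gripper_width": opening from 0.0 (shut) to 1.0 (fully open).
Only numpy, scipy, OpenCV 4.12 (cv2) and the standard library are available. Lean on these libraries where they do the work, as an engineer would, in place of code of your own. Each camera call takes 0.05 s, during which the arm holds its last target. There are 200 camera calls.

## Task

Pull the black waveguide section straight up out of its well in the wooden storage block and hold it upright and level over the test port, its lower flange centred over the port's upward-facing flange, the long sides of the two waveguide openings parallel, and about 25 mm of air between the flange faces so that the shim can be slipped in. Nothing may touch the port, the two probe rods stay in their wells and the other things on the bench stay where they lie. Keep the section still there for at least three seconds and finish while the gripper is still holding it in the air.

Things in the scene. Friction and masses are not known exactly. Their poses are not given: they have to be found in the camera images.
- section: black waveguide, about 160 g, upright in any one of the wells: tube 10 (own x) x 18 (own y) mm between square flanges 32 x 32 x 6 mm, at 0-6 and 129-135 mm above the origin (screw heads to 137); bare tube between, its lowest 40 mm inside the well. Origin: centre of the lower flange's underside, the face offered to the port. z runs up the tube, y is parallel to the opening's long side.
- rack: wooden storage block fixed to the bench, 58 (x) x 172 (y) x 52 mm; three square wells 35 x 35 mm, 46 mm deep, at y = -55, 0, +55 mm, floors 6 mm above the origin (centre of the underside). Parts stand loosely in them with 1.5 mm play a side; the section stands with its y along the row.
- rod_a: white turned probe rod with a black cap, 126 mm tall, rod 12 mm and foot 32 mm in diameter, standing in another well; leave it there. Origin: centre of the foot's underside, z up.
- rod_b: a second probe rod of the same kind and size, standing in the remaining well; leave it there.
- port: test port fixed to the bench: aluminium plate 90 (x) x 72 (y) x 8 mm, grey block with a brass coax connector sticking out to 33 mm along its own -x, 25 mm up; on top a flange 32 x 32 mm, facing up, 60 mm above the bench, its opening 8 (x) x 16 (y) mm, two dowel pins 3 mm high. A thin copper shim lies on the plate. Origin: centre of the underside.
- port_face (a point): centre of the port's flange face, 60 mm above the bench; z up, y parallel to the long side of the port's opening, x towards the side away from the coax connector.
- torque_wrench: grey torque wrench, 20 x 139 x 14 mm, loose on the bench, to be left alone; origin under its middle
- screwdriver: small blue screwdriver, 20 x 130 x 19 mm, loose on the bench, to be left alone; origin under its middle
- side_cutters: red-handled side cutters, 54 x 134 x 16 mm, loose on the bench, to be left alone; origin under their middle
- calculator: desk calculator, 138 x 74 x 15 mm, loose on the bench, to be left alone; origin under its middle
- blue_box: blue box, 56 x 80 x 47 mm, loose on the bench, to be left alone; origin under its middle
There are look-alikes about, which are no part of the job. Of the things that look like the section, the middle-sized one is meant. There is more than one size of the port; the job needs the larger.

How it is judged:
On the way, in this order (a step that is already met when the one before it is completed fails the run):
1. the section is out of its well: held by the fingers, its foot above the block's top (contact force between the fingers and section above 0.5 N and contact force between section and rack below 0.05 N and contact force between section and port below 0.05 N and z of section in the frame of rack above 0.056 m), for 0.1 s.
2. the section is held level, centred and square over the port, 15 to 35 mm above it, still, for 2.5 s (contact force between the fingers and section above 0.5 N and contact force between section and rack below 0.05 N and contact force between section and port below 0.05 N and horizontal distance between section and port_face below 0.006 m and z of section in the frame of port_face between 0.015 and 0.035 m and angle between section's own z axis and vertical below 0.06 rad and angle between the y axis of section and the y axis of port_face, either way round below 0.09 rad and linear speed of section below 0.02 m/s and angular speed of section below 0.15 rad/s), for 2.5 s.
At the end, for the whole second after the job is handed in: The section hangs from the fingers alone, still, within 6 mm of the port's axis, 15 to 35 mm above its face, tilted under 0.06 rad, its opening within 0.09 rad of the port's, touching neither block nor port; both rods upright within 15 mm of where they stood (all of step 2 and angle between each of rod_a, rod_b's own z axis and vertical below 0.1 rad and distance of each of rod_a, rod_b from where it was at the start of the episode below 0.015 m); the arm keeps its last pose, push and grip.
It fails at once if anything touches the port (contact force between port and anything else above 0.3 N).
It fails at once if a probe rod is pulled out or tipped (distance of any of rod_a, rod_b from where it was at the start of the episode above 0.03 m or angle between any of rod_a, rod_b's own z axis and vertical above 0.3 rad).
It fails at once if something else on the bench is pushed away (distance of any of torque_wrench, screwdriver, side_cutters, calculator, blue_box from where it was at the start of the episode above 0.02 m).
It also fails if it takes over 54 s, if anything falls off the work surface, if the arm or the gripper's body presses on something with over 40 N, if the wrist force passes 120 N, or if a joint passes its speed limit or range.

## Working session

There is one attempt and no reset: what is moved stays moved. The work goes in short steps, Python scripts to look and compute and a tool call to move; the robot and the scene stay as the last step left them, time stands still between calls to the robot, and variables do not carry over. Pictures are saved under pics/ and viewed, about 8 in all and at most 12, crops included, and the job is handed in when it is done.

Besides the shell and the picture viewer there is one more tool, called after ">>>" by a JSON object that holds its "method" and its "body", one argument or row to a line. apply_moves: Moves the arm, as the interface text tells. Its arguments: {"type":"object","properties":{"travel":{"type":"array"},"turn":{"type":"array"},"grip":{"type":"array"},"newtons":{"type":"number"}},"required":["travel","turn","grip"]}

```bash
mkdir -p pics; ls; python3 - <<'E'
from station import status, eyes, bot
import cv2,numpy as np
o=status.get_obs(); print({k:np.round(v,3) for k,v in o.items()}, bot.tcp_to_tips)
for n in ("side","top","wrist"):
    im=eyes.read_camera(n); cv2.imwrite(f"pics/{n}0.png",im[...,::-1]); print(n,eyes.calibration(n))
    for th in ("section","port","rack","rod_a"):
        print(th,[(round(d["score"],2),d["rect"]) for d in eyes.masks_of(th,n)])
E
```

```text
pics
{'t': np.float64(0.0), 'q': array([ 1.175,  0.478,  0.022,  1.556, -0.012,  1.109, -0.083]), 'joint_vel': array([-0.   ,  0.   , -0.001,  0.003, -0.001,  0.001, -0.002]), 'joint_torque': array([-1.0000e-03, -5.9645e+01,  1.6080e+00, -2.8120e+01,  1.3000e-02,
        9.0000e-03, -0.0000e+00]), 'eef_pos': array([ 0.191, -0.647,  0.249]), 'tool_rot': array([-0.101, -0.7  , -0.102,  0.7  ]), 'contact_force': array([-0.475,  0.409,  0.187]), 'torque': array([-0.018, -0.025,  0.014]), 'gripper_width': np.float64(0.998)} 0.019
side {'intrinsics': array([[474.18673063,   0.        , 317.39558684],
       [  0.        , 474.18673063, 247.16496959],
       [  0.        ,   0.        ,   1.        ]]), 'xyz': array([0.05146409, 0.40366869, 1.02080367]), 'attitude': array([ 0.1187201 , -0.40603259,  0.86907994, -0.25640423])}
section [(0.67, [334.0, 242.5, 347.0, 270.0]), (0.65, [369.7, 130.5, 396.2, 195.0]), (0.54, [359.9, 201.1, 375.5, 239.3])]
port [(0.93, [229.7, 295.6, 279.3, 340.8]), (0.56, [294.4, 280.4, 321.3, 309.6])]
rack [(0.87, [345.4, 199.1, 418.9, 255.2])]
rod_a [(0.74, [379.9
[... 564 characters left out ...]
])]
rack []
rod_a [(0.77, [430.0, 267.8, 454.0, 284.6]), (0.55, [408.1, 260.0, 428.1, 276.1]), (0.19, [146.2, 216.6, 182.7, 279.5])]
wrist {'intrinsics': array([[409.29153895,   0.        , 317.85869619],
       [  0.        , 409.29153895, 235.80055064],
       [  0.        ,   0.        ,   1.        ]]), 'T_tool_cam': array([[-9.74466669e-04, -2.95722320e-01,  9.55273448e-01,
        -1.23121485e-01],
       [ 9.99999125e-01, -1.14275105e-03,  6.66331537e-04,
         2.02082538e-04],
       [ 8.94590628e-04,  9.55273261e-01,  2.95723175e-01,
        -7.54735319e-02],
       [ 0.00000000e+00,  0.00000000e+00,  0.00000000e+00,
         1.00000000e+00]])}
section []
port []
rack []
rod_a []
```

```bash
python3 - <<'E'
import cv2,numpy as np
t=cv2.imread("pics/top0.png");s=cv2.imread("pics/side0.png")
a=cv2.resize(t[170:350,130:530],(800,360),interpolation=cv2.INTER_CUBIC)
cv2.imwrite("pics/a.png",a)
cv2.imwrite("pics/b.png",cv2.resize(s[110:360,170:470],(720,600),interpolation=cv2.INTER_CUBIC))
E
```

```text
(no output)
```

View pics/a.png

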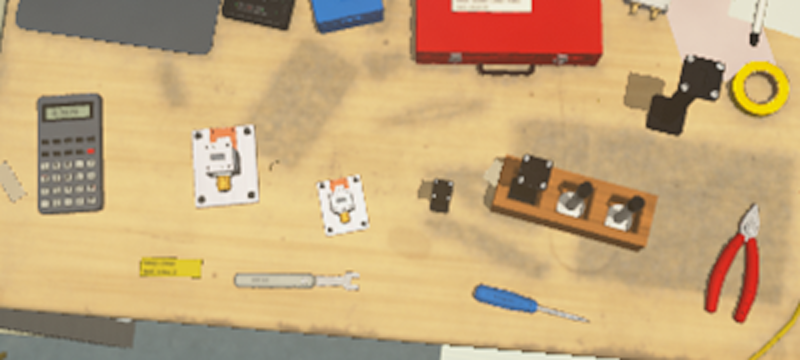

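View pics/b.png

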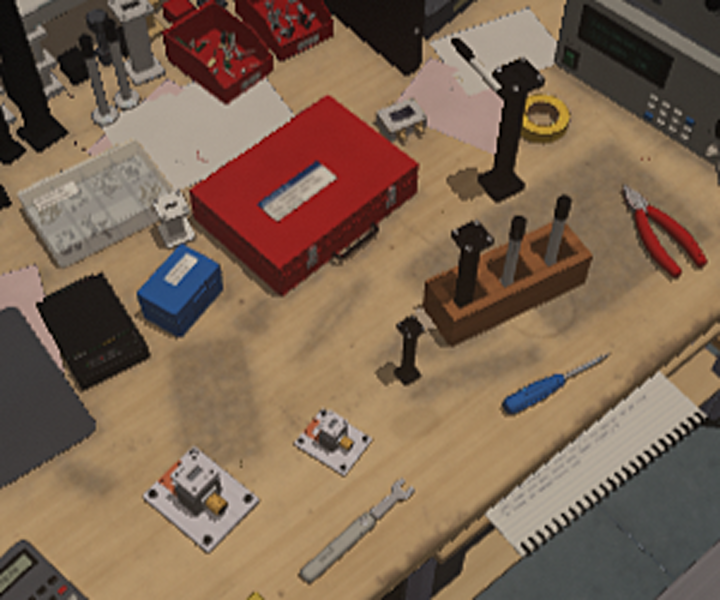

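Top view: look-alikes of the section are the small one at (351,267), the one in the rack (397,259) and a tall one (473,216). The middle-sized one is the one in the rack's left-hand well. The ports are the large one at (243,251) and the small one at (302,272), so I want the large one. The rods stand in the other two wells.

```bash
cat > h.py <<'E'
import numpy as np,cv2
from scipy.spatial.transform import Rotation as R
from station import status, eyes, bot
def rot(q): return R.from_quat(np.roll(q,-1)).as_matrix()
def cam(n,obs=None):
    c=eyes.calibration(n)
    if n!="wrist": return c["intrinsics"],rot(c["attitude"]),np.array(c["xyz"])
    A=rot(obs["tool_rot"]);T=c["T_tool_cam"]
    return c["intrinsics"],A@T[:3,:3],A@T[:3,3]+obs["eef_pos"]
def ray(C,uv):
    K,Rm,p=C; d=Rm@np.linalg.solve(K,[*uv,1]); return p,d/np.linalg.norm(d)
def onz(C,uv,z):
    p,d=ray(C,uv); return p+d*(z-p[2])/d[2]
def tri(*cu):
    M=0;b=0;rs=[ray(*x) for x in cu]
    for p,d in rs:
        P=np.eye(3)-np.outer(d,d);M=M+P;b=b+P@p
    X=np.linalg.solve(M,b); return X,[np.linalg.norm(np.cross(d,X-p)) for p,d in rs]
def proj(C,X):
    K,Rm,p=C; x=K@(Rm.T@(np.asarray(X)-p)); return x[:2]/x[2]
E
python3 - <<'E'
from h import *
T,S=cam("top"),cam("side")
for n,a,b in (("sec",(397,259),(367,209)),("port",(239.5,248.5),(250.4,312)),("small",(350.5,264),(341,245)),("rodcap",(445,271.5),(404,194))):
    print(n,*[np.round(v,3) for v in tri((T,a),(S,b))])
print("z fixed",onz(T,(397,259),.141),onz(S,(367,209),.141),onz(T,(239.5,248.5),.06))
# rack top corners from a.png -> full
for uv in ((503,157),(657,194),(645,248),(491,210)): print("rack",np.round(onz(T,(130+uv[0]/2,170+uv[1]/2),.052),3))
for uv in ((193,127),(255,124),(258,205),(197,208)): print("plate",np.round(onz(T,(130+uv[0]/2,170+uv[1]/2),.008),3))
E
```

```text
sec [ 0.49  -0.118  0.144] [0.002 0.002]
port [0.503 0.223 0.032] [0.001 0.001]
small [ 0.477 -0.026  0.097] [0.001 0.001]
rodcap [ 0.471 -0.219  0.138] [0.001 0.001]
z fixed [ 0.48865391 -0.11900105  0.141     ] [ 0.49253149 -0.11860658  0.141     ] [0.49876568 0.21877448 0.06      ]
rack [ 0.526 -0.092  0.052]
rack [ 0.498 -0.262  0.052]
rack [ 0.438 -0.252  0.052]
rack [ 0.466 -0.082  0.052]
plate [0.54  0.261 0.008]
plate [0.55  0.191 0.008]
plate [0.457 0.178 0.008]
plate [0.448 0.246 0.008]
```

```bash
cat >> h.py <<'E'
def go(pos,yaw,obs=None):
    """tool-frame shift (cm) and turn to reach TCP pos, tool x down, tool y at world angle yaw"""
    o=obs or status.get_obs(); A=rot(o["tool_rot"])
    y=np.array([np.cos(yaw),np.sin(yaw),0]); 
    if y@A[:,1]<0: y=-y
    x=np.array([0,0,-1.]); B=np.c_[x,y,np.cross(x,y)]
    w=R.from_matrix(A.T@B).as_rotvec()
    print("t",round(float(o["t"]),2),"pos",np.round(o["eef_pos"],4),"shift cm",np.round(A.T@(np.array(pos)-o["eef_pos"])*100,2),"turn",np.round(w,3),"q",np.round(o["q"],2))
E
python3 - <<'E'
from h import *
print(np.round(rot(status.get_obs()["tool_rot"]),3))
go([.49,-.118,.32],-.163)
o=status.get_obs();print(proj(cam("wrist",o),o["eef_pos"]))
E
```

```text
[[ 0.     0.284 -0.959]
 [-0.    -0.959 -0.284]
 [-1.     0.    -0.   ]]
t 0.75 pos [ 0.1916 -0.6473  0.2503] shift cm [ -6.97 -42.28 -43.63] turn [-1.12  0.   -0.  ] q [ 1.17  0.48  0.02  1.56 -0.01  1.11 -0.08]
[317.11426232 340.18503755]
```

>>> {"method": "apply_moves", "body": {
  "travel": [
    [-0.9,-2.64,-2.73],
    [-0.9,-2.44,-2.91],
    [-0.9,-2.23,-3.07],
    [-0.9,-2.01,-3.22],
    [-0.9,-1.78,-3.36],
    [-0.9,-1.55,-3.47],
    [-0.9,-1.3,-3.57],
    [-0.7,-1.05,-3.65]
  ],
  "turn": [
    [-0.07,0,0],
    [-0.07,0,0],
    [-0.07,0,0],
    [-0.07,0,0],
    [-0.07,0,0],
    [-0.07,0,0],
    [-0.07,0,0],
    [-0.07,0,0]
  ],
  "grip": [0,0,0,0,0,0,0,0]
}}

```text
t: 1.42
eef_pos: [0.3374, -0.3786, 0.3191]
tool_rot: [-0.293, -0.641, -0.293, 0.646]
contact_force: [-0.1, -1.5, 1.2]
gripper_width: 1.003
```

>>> {"method": "apply_moves", "body": {
  "travel": [
    [0,-0.79,-3.72],
    [0,-0.53,-3.76],
    [0,-0.27,-3.79],
    [0,0,-3.8],
    [0,0.27,-3.79],
    [0,0.53,-3.76],
    [0,0.79,-3.72],
    [0,1.05,-3.65]
  ],
  "turn": [
    [-0.07,0,0],
    [-0.07,0,0],
    [-0.07,0,0],
    [-0.07,0,0],
    [-0.07,0,0],
    [-0.07,0,0],
    [-0.07,0,0],
    [-0.07,0,0]
  ],
  "grip": [0,0,0,0,0,0,0,0]
}}

```text
t: 2.08
eef_pos: [0.4869, -0.0975, 0.3228]
tool_rot: [-0.471, -0.529, -0.463, 0.533]
contact_force: [0.7, -0.8, -0.9]
gripper_width: 1.001
```

```bash
python3 - <<'E'
from h import *
go([.49,-.118,.30],-.163)
E
```

```text
t 2.08 pos [ 0.4869 -0.0975  0.3228] shift cm [2.31 0.56 1.96] turn [ 0.034  0.011 -0.005] q [ 0.54  0.15 -0.52  1.86  0.09  1.15 -0.15]
```

>>> {"method": "apply_moves", "body": {
  "travel": [
    [0,0.5,1.5],
    [0,0,0.4],
    [0,0,0]
  ],
  "turn": [
    [0.03,0.01,0],
    [0,0,0],
    [0,0,0]
  ],
  "grip": [0.25,0.25,0.25]
}}

```text
t: 2.33
eef_pos: [0.4934, -0.1058, 0.3242]
tool_rot: [0.466, 0.536, 0.463, -0.53]
contact_force: [0.0, -0.1, -0.1]
gripper_width: 0.748
```

```bash
python3 - <<'E'
from h import *
import pickle
go([.49,-.118,.30],-.163)
o=status.get_obs(); im=eyes.read_camera("wrist"); C=cam("wrist",o); print(o["gripper_width"])
pickle.dump((o,im),open("w1.pkl","wb"))
for th in ("section","rack","rod_a"):
    print(th,[(round(d["score"],2),d["rect"]) for d in eyes.masks_of(th,"wrist")])
cv2.imwrite("pics/w1.png",im[...,::-1])
E
```

```text
t 2.33 pos [ 0.4934 -0.1058  0.3242] shift cm [ 2.41 -0.19  1.27] turn [ 0.025 -0.005 -0.008] q [ 0.55  0.16 -0.52  1.84  0.08  1.15 -0.13]
0.747962974387522
section [(0.92, [269.0, 94.4, 300.0, 124.3]), (0.6, [299.8, 184.4, 342.4, 247.2]), (0.5, [406.3, 293.7, 443.6, 312.9])]
rack [(0.85, [282.7, 164.1, 353.1, 332.4])]
rod_a [(0.84, [299.7, 289.3, 326.2, 351.2]), (0.8, [306.1, 245.8, 329.4, 296.7])]
```

View pics/w1.png

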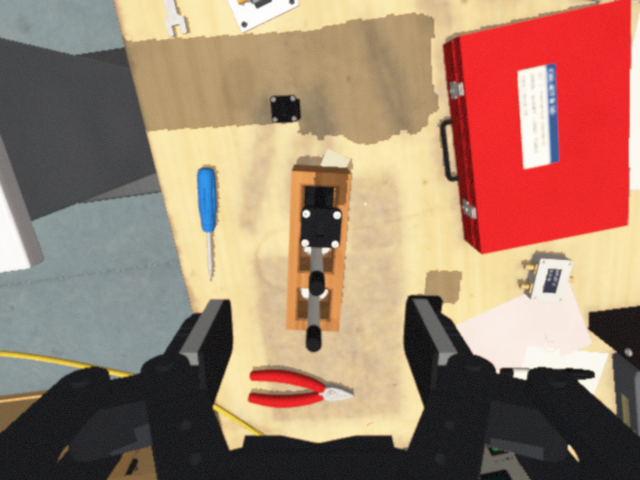

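Wrist view: the section's flange has screws at about (307,214), (336,213), (334,242) and (305,243). The rods are directly below it in the row, and the rack is parallel to the tool's z axis.

```bash
python3 - <<'E'
from h import *
import pickle
o,im=pickle.load(open("w1.pkl","rb")); C=cam("wrist",o);T,S=cam("top"),cam("side")
print("tall",tri((T,(481.5,208.5)),(S,(386.7,141))))
c=im[190:270,280:360];g=cv2.resize(c,(640,640),interpolation=cv2.INTER_CUBIC)
cv2.imwrite("pics/w1c.png",g[...,::-1])
b=(im.min(2)>140).astype(np.uint8); b[:200]=0;b[255:]=0;b[:,:300]=0;b[:,342:]=0
n,_,st,ce=cv2.connectedComponentsWithStats(b)
sc=[]
for s,p in zip(st[1:],ce[1:]):
    if s[4]<60: sc.append(p);print(s,p.round(1),onz(C,p,.143).round(4))
c=np.mean(sc,0) if len(sc)==4 else (320.5,228)
print("centre",c,onz(C,c,.143),tri((C,c),(T,(397,259)),(S,(367,209))))
for uv in ((293,165),(352,168),(340,331),(287,329)): print("rack",onz(C,uv,.052).round(4))
for n,C2 in (("T",T),("S",S),("W",C)): print(n,[proj(C2,onz(C,c,.143)).round(1)])
E
```

```text
tall (array([ 0.59919738, -0.28055666,  0.17542185]), [np.float64(0.0006925548407101168), np.float64(0.0006925548407102355)])
[303 210   7   8  47] [305.8 213.4] [ 0.4858 -0.1052  0.143 ]
[333 212   8   7  47] [336.6 214.8] [ 0.509  -0.1096  0.143 ]
[332 241   7   7  43] [334.9 244.1] [ 0.5047 -0.1328  0.143 ]
[321 248   9   7  46] [324.5 250.4] [ 0.496  -0.1368  0.143 ]
centre [325.45242884 230.68529086] [ 0.49885247 -0.1209097   0.143     ] (array([ 0.49478122, -0.12172358,  0.1343814 ]), [np.float64(0.004295132329988585), np.float64(0.0052411998071423644), np.float64(0.0010746950881689778)])
rack [ 0.4756 -0.0781  0.052 ]
rack [ 0.5314 -0.0889  0.052 ]
rack [ 0.4982 -0.2626  0.052 ]
rack [ 0.4416 -0.2519  0.052 ]
T [array([398.3, 254. ])]
S [array([365.9, 206.3])]
W [array([325.5, 230.7])]
```

```bash
python3 - <<'E'
from h import *
go([.495,-.119,.22],-.188)
E
```

```text
t 2.53 pos [ 0.4926 -0.1072  0.324 ] shift cm [10.4   0.32  1.18] turn [ 0.047 -0.004 -0.008] q [ 0.55  0.16 -0.51  1.84  0.08  1.15 -0.13]
```

>>> {"method": "apply_moves", "body": {
  "travel": [
    [2.5,0.2,0.8],
    [2.5,0.1,0.4],
    [2.5,0,0],
    [2.4,0,0],
    [0.5,0,0],
    [0,0,0],
    [0,0,0]
  ],
  "turn": [
    [0.04,0,-0.005],
    [0,0,0],
    [0,0,0],
    [0,0,0],
    [0,0,0],
    [0,0,0],
    [0,0,0]
  ],
  "grip": [0.25,0.25,0.25,0.25,0.25,0.25,0.25]
}}

```text
t: 3.12
eef_pos: [0.4934, -0.1244, 0.2192]
tool_rot: [0.452, 0.548, 0.448, -0.544]
contact_force: [0.3, -0.1, 0.3]
gripper_width: 0.75
```

```bash
python3 - <<'E'
from h import *
import pickle
go([.495,-.119,.135],-.188)
o=status.get_obs(); im=eyes.read_camera("wrist"); C=cam("wrist",o)
pickle.dump((o,im),open("w2.pkl","wb"))
r=eyes.masks_of("section","wrist"); print([(round(d["score"],2),d["rect"]) for d in r])
print("expected",proj(C,[.495,-.119,.143]))
cv2.imwrite("pics/w2.png",im[...,::-1])
E
```

```text
t 3.12 pos [ 0.4934 -0.1244  0.2192] shift cm [ 8.42 -0.01 -0.55] turn [-0.004 -0.001 -0.008] q [ 0.54  0.28 -0.49  1.96  0.16  0.94 -0.22]
[(0.97, [231.9, 53.6, 285.6, 103.6]), (0.93, [449.3, 315.0, 530.6, 478.7]), (0.61, [289.3, 186.0, 348.3, 277.6])]
expected [317.64670483 250.3751399 ]
```

View pics/w2.png

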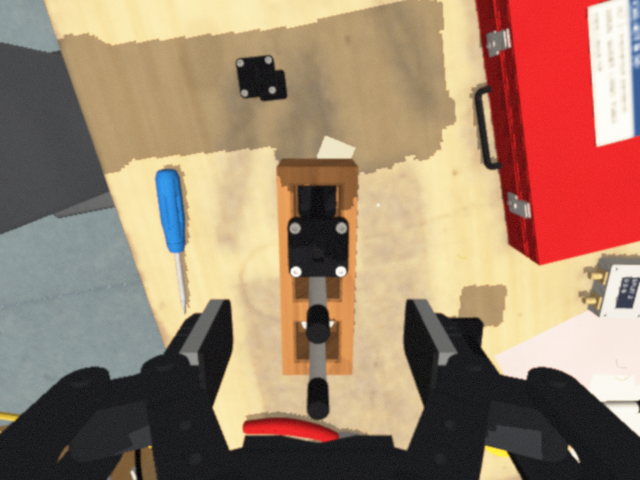

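The screws sit at about (297,227), (343,227), (340,271) and (295,271), so the centre is about (318.5,249). I predicted (317.6,250.4) from a height of 0.143, so position and height agree. Descending to grip the upper flange across the row.

>>> {"method": "apply_moves", "body": {
  "travel": [
    [1.5,0,-0.4],
    [2.0,0,-0.1],
    [2.0,0,0],
    [1.8,0,0],
    [1.0,0,0],
    [0.3,0,0],
    [0,0,0]
  ],
  "turn": [
    [0,0,-0.006],
    [0,0,0],
    [0,0,0],
    [0,0,0],
    [0,0,0],
    [0,0,0],
    [0,0,0]
  ],
  "grip": [0.25,0.25,0.25,0.25,0.25,0.25,0.25]
}}

```text
t: 3.8
eef_pos: [0.5021, -0.1185, 0.1355]
tool_rot: [0.454, 0.55, 0.445, -0.541]
contact_force: [-0.5, -0.8, -0.3]
gripper_width: 0.751
```

```bash
python3 - <<'E'
from h import *
go([.495,-.119,.133],-.188)
o=status.get_obs(); im=eyes.read_camera("wrist"); cv2.imwrite("pics/w3.png",im[...,::-1]); print(o["contact_force"])
E
```

```text
t 3.8 pos [ 0.5021 -0.1185  0.1355] shift cm [ 0.24 -0.69  0.19] turn [-0.004 -0.001 -0.018] q [ 0.49  0.4  -0.46  2.02  0.25  0.76 -0.31]
[-0.48630593 -0.84132759 -0.29791876]
```

View pics/w3.png

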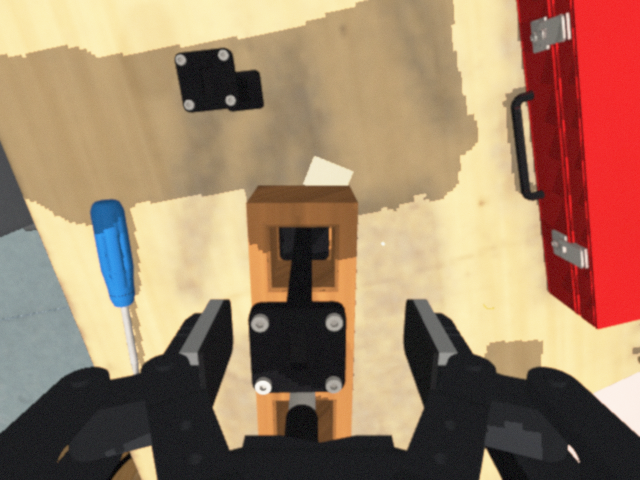

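The tool has drifted 7 mm to the right: the flange centre is at (297,347) and the jaws at 318. Correcting before I close.

>>> {"method": "apply_moves", "body": {
  "travel": [
    [0,-0.5,0.1],
    [0.15,-0.2,0],
    [0,0,0],
    [0,0,0]
  ],
  "turn": [
    [0,0,-0.017],
    [0,0,0],
    [0,0,0],
    [0,0,0]
  ],
  "grip": [0.25,0.25,0.25,0.25]
}}

```text
t: 4.18
eef_pos: [0.4965, -0.1183, 0.1372]
tool_rot: [0.451, 0.547, 0.448, -0.545]
contact_force: [-0.6, 0.5, -0.4]
gripper_width: 0.749
```

```bash
python3 - <<'E'
from h import *
go([.495,-.119,.133],-.188)
E
```

```text
t 4.18 pos [ 0.4965 -0.1183  0.1372] shift cm [ 0.42 -0.14  0.1 ] turn [-0.005 -0.    -0.004] q [ 0.49  0.39 -0.46  2.03  0.24  0.77 -0.31]
```

>>> {"method": "apply_moves", "body": {
  "travel": [
    [0.4,-0.12,0],
    [0,0,0],
    [0,0,0],
    [0,0,0],
    [0,0,0],
    [0,0,0],
    [0,0,0],
    [0,0,0]
  ],
  "turn": [
    [0,0,-0.003],
    [0,0,0],
    [0,0,0],
    [0,0,0],
    [0,0,0],
    [0,0,0],
    [0,0,0],
    [0,0,0]
  ],
  "grip": [0.25,0.25,0.35,0.45,0.55,0.6,0.65,0.7],
  "newtons": 60
}}

```text
t: 4.85
eef_pos: [0.496, -0.1184, 0.1341]
tool_rot: [0.45, 0.547, 0.449, -0.545]
contact_force: [-0.4, -0.0, -0.5]
gripper_width: 0.357
```

>>> {"method": "apply_moves", "body": {
  "travel": [
    [0,0,0],
    [0,0,0],
    [0,0,0],
    [0,0,0]
  ],
  "turn": [
    [0,0,0],
    [0,0,0],
    [0,0,0],
    [0,0,0]
  ],
  "grip": [0.8,1,1,1]
}}

```text
t: 5.18
eef_pos: [0.4959, -0.1185, 0.1341]
tool_rot: [0.45, 0.547, 0.449, -0.545]
contact_force: [-0.2, -0.5, -0.3]
gripper_width: 0.361
```

```bash
python3 - <<'E'
from h import *
go([.495,-.119,.133],-.188)
o=status.get_obs(); im=eyes.read_camera("wrist"); cv2.imwrite("pics/w4.png",im[...,::-1]); print(o["contact_force"],o["gripper_width"]*85)
E
```

```text
t 5.18 pos [ 0.4959 -0.1185  0.1341] shift cm [ 0.11 -0.08  0.07] turn [-0.005  0.    -0.003] q [ 0.49  0.4  -0.46  2.03  0.25  0.77 -0.31]
[-0.20937648 -0.53233224 -0.34223752] 30.67698156688546
```

View pics/w4.png

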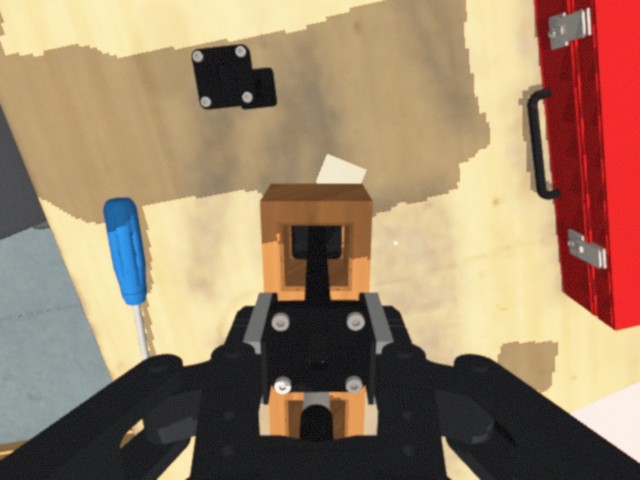

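Both pads hold the flange: the opening reads 31 mm against 32, and the flange is centred at (318,354) between the pads. Lifting.

>>> {"method": "apply_moves", "body": {
  "travel": [
    [-0.5,0,0],
    [-1,0,0],
    [-1,0,0],
    [-1,0,0],
    [-1,0,0]
  ],
  "turn": [
    [0,0,0],
    [0,0,0],
    [0,0,0],
    [0,0,0],
    [0,0,0]
  ],
  "grip": [1,1,1,1,1],
  "newtons": 80
}}

```text
t: 5.65
eef_pos: [0.4947, -0.1181, 0.181]
tool_rot: [0.45, 0.546, 0.45, -0.545]
contact_force: [-0.3, -0.4, -1.4]
gripper_width: 0.353
```

```bash
python3 - <<'E'
from h import *
go([.4959,-.1185,.28],-.188); print(status.get_obs()["contact_force"])
E
```

```text
t 5.65 pos [ 0.4947 -0.1181  0.181 ] shift cm [-9.9   0.13  0.01] turn [-0.004 -0.001 -0.   ] q [ 0.51  0.33 -0.48  1.99  0.2   0.87 -0.26]
[-0.27278518 -0.38024923 -1.40931386]
```

>>> {"method": "apply_moves", "body": {
  "travel": [
    [-1.2,0.05,0],
    [-1.2,0.03,0],
    [-1.5,0,0],
    [-1.5,0,0],
    [-1.5,0,0],
    [-1.5,0,0],
    [-1.2,0,0],
    [0,0,0]
  ],
  "turn": [
    [0,0,0],
    [0,0,0],
    [0,0,0],
    [0,0,0],
    [0,0,0],
    [0,0,0],
    [0,0,0],
    [0,0,0]
  ],
  "grip": [1,1,1,1,1,1,1,1]
}}

```text
t: 6.32
eef_pos: [0.4945, -0.1174, 0.2919]
tool_rot: [0.451, 0.547, 0.448, -0.544]
contact_force: [1.3, -0.3, -0.8]
gripper_width: 0.35
```

```bash
python3 - <<'E'
from h import *
go([.499,.219,.30],.14); o=status.get_obs();print(o["contact_force"],o["gripper_width"])
E
```

```text
t 6.32 pos [ 0.4945 -0.1174  0.2919] shift cm [ -0.85  -5.96 -33.11] turn [-0.332  0.001 -0.005] q [ 0.55  0.2  -0.5   1.87  0.11  1.09 -0.18]
[ 1.32875644 -0.32877924 -0.78943694] 0.35021316990602064
```

>>> {"method": "apply_moves", "body": {
  "travel": [
    [0,-0.2,-1.2],
    [0,-0.35,-2.2],
    [0,-0.35,-2.8],
    [0,-0.3,-2.9],
    [0,-0.2,-3],
    [0,-0.1,-3],
    [0,0,-3],
    [0,0.1,-3]
  ],
  "turn": [
    [-0.03,0,0],
    [-0.03,0,0],
    [-0.03,0,0],
    [-0.03,0,0],
    [-0.035,0,0],
    [-0.035,0,0],
    [-0.035,0,0],
    [-0.035,0,0]
  ],
  "grip": [1,1,1,1,1,1,1,1]
}}

```text
t: 6.98
eef_pos: [0.4871, 0.108, 0.2879]
tool_rot: [0.521, 0.477, 0.521, -0.479]
contact_force: [0.8, -0.0, -1.5]
gripper_width: 0.356
```

>>> {"method": "apply_moves", "body": {
  "travel": [
    [0,0.2,-2.5],
    [0,0.2,-1.5],
    [0,0,-0.6],
    [0,0,0],
    [0,0,0],
    [0,0,0]
  ],
  "turn": [
    [-0.035,0,0],
    [-0.02,0,0],
    [-0.01,0,0],
    [0,0,0],
    [0,0,0],
    [0,0,0]
  ],
  "grip": [1,1,1,1,1,1]
}}

```text
t: 7.48
eef_pos: [0.4756, 0.1731, 0.2845]
tool_rot: [0.541, 0.449, 0.547, -0.453]
contact_force: [0.1, -1.1, -2.3]
gripper_width: 0.355
```

```bash
python3 - <<'E'
from h import *
import pickle
go([.499,.219,.29],.14); o=status.get_obs(); im=eyes.read_camera("wrist"); C=cam("wrist",o)
pickle.dump((o,im),open("p1.pkl","wb")); print(proj(C,[.499,.219,.06]))
print([(round(d["score"],2),d["rect"]) for d in eyes.masks_of("port","wrist")])
cv2.imwrite("pics/p1.png",im[...,::-1]); go([.499,.219,.29],.14)
E
```

```text
t 7.48 pos [0.4756 0.1731 0.2845] shift cm [-0.57  3.14 -4.08] turn [ 0.046 -0.003  0.01 ] q [ 0.17  0.25 -0.74  1.87  0.18  1.11 -0.45]
[358.14102949 152.75493102]
[(0.96, [305.8, 104.5, 402.6, 184.4]), (0.89, [265.2, 244.5, 307.4, 293.9])]
t 7.58 pos [0.4761 0.1722 0.2846] shift cm [-0.56  3.1  -4.18] turn [ 0.045 -0.003  0.01 ] q [ 0.17  0.25 -0.74  1.87  0.18  1.11 -0.45]
```

View pics/p1.png

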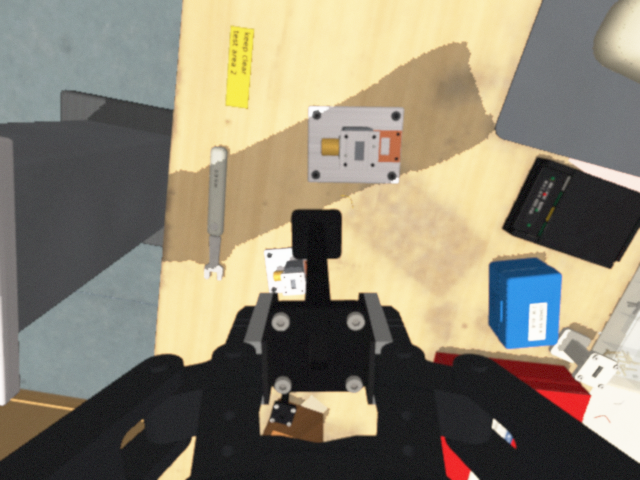

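Wrist view: the large port is at (357,146), with its brass coax to the left (port −x) and its opening at about (360,150). The held section's foot is at (316,234) and hangs clear. I'll crop the port in close.

```bash
python3 - <<'E'
import cv2
im=cv2.imread("pics/p1.png")
cv2.imwrite("pics/p1c.png",cv2.resize(im[95:195,300:410],(660,600),interpolation=cv2.INTER_CUBIC))
E
```

```text
(no output)
```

View pics/p1c.png

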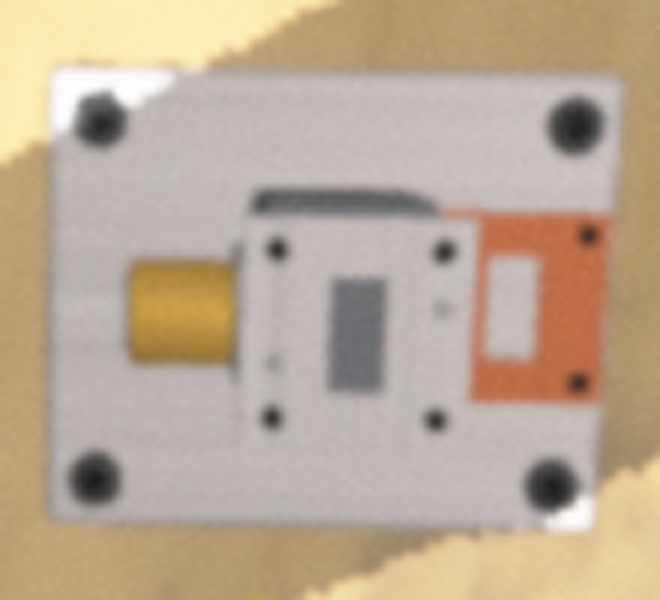

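```bash
python3 - <<'E'
from h import *
import pickle
o,im=pickle.load(open("p1.pkl","rb"));C=cam("wrist",o);T,S=cam("top"),cam("side")
f=lambda p:(300+p[0]/6,95+p[1]/6)
s=[onz(C,f(p),.06) for p in ((278,250),(445,250),(436,419),(272,418))]
print("face",np.mean(s,0)); 
yaw=lambda a,b:np.arctan2(*(b-a)[[1,0]]).round(3)
print("yaw x",yaw(s[0],s[1]),yaw(s[3],s[2]),"y",yaw(s[3],s[0])-np.pi/2,yaw(s[2],s[1])-np.pi/2, np.linalg.norm(s[1]-s[0]),np.linalg.norm(s[0]-s[3]))
h=[onz(C,f(p),.008) for p in ((100,122),(576,126),(551,487),(93,478))]
print("plate",np.mean(h,0),"yaw",yaw(h[0],h[1]),yaw(h[3],h[2]),yaw(h[3],h[0])-np.pi/2,yaw(h[2],h[1])-np.pi/2)
print("top-view proj of face",proj(T,np.mean(s,0)),proj(S,np.mean(s,0)))
print("tri",tri((C,(359.6,150.7)),(T,(239.5,248.5))),tri((C,(359.6,150.7)),(S,(250.4,312))))
# held section foot corners predicted, tool-aligned
A=rot(o["tool_rot"]);print("tool yaw",np.arctan2(A[1,1],A[0,1]),"tool x",A[:,0])
for x in(-.016,.016):
  for z in(-.016,.016): print(x,z,proj(C,o["eef_pos"]+A@np.array([.129,x,z])),proj(C,o["eef_pos"]+A@np.array([-.01,x*23.6/32,z*23.6/32])))
E
```

```text
face [0.49987467 0.22076109 0.06      ]
yaw x 0.186 0.181 y 0.16920367320510343 0.17120367320510343 0.02298950468834579 0.02300020110264159
plate [0.50007093 0.22032161 0.008     ] yaw 0.178 0.167 0.16420367320510354 0.16920367320510343
top-view proj of face [238.65663426 247.93202371] [250.34488192 306.8742168 ]
tri (array([0.50057969, 0.22026954, 0.05106892]), [np.float64(0.00021136644937773958), np.float64(0.00021136644937777685)]) (array([0.50380139, 0.2202523 , 0.02772738]), [np.float64(0.0018732596975473866), np.float64(0.001873259697547351)])
tool yaw 0.1864066577662073 tool x [-0.01029793  0.0012173  -0.99994623]
-0.016 -0.016 [292.56220069 207.05468   ] [279.93462786 323.19870465]
-0.016 0.016 [293.50277214 254.76955645] [281.98293411 387.53788435]
0.016 -0.016 [343.2558344  207.00917583] [356.07389843 323.13473504]
0.016 0.016 [342.40005303 254.72681924] [354.14071679 387.47955717]
```

>>> {"method": "apply_moves", "body": {
  "travel": [
    [0,0.8,-1.1],
    [0,1.2,-1.6],
    [0,0.9,-1.2],
    [0,0.3,-0.4],
    [0,0,0],
    [0,0,0]
  ],
  "turn": [
    [0.01,0,0.01],
    [0,0,0],
    [0,0,0],
    [0,0,0],
    [0,0,0],
    [0,0,0]
  ],
  "grip": [1,1,1,1,1,1]
}}

```text
t: 8.08
eef_pos: [0.5033, 0.2124, 0.2838]
tool_rot: [0.539, 0.458, 0.537, -0.46]
contact_force: [-0.7, -0.3, -0.3]
gripper_width: 0.354
```

```bash
cat > ft.py <<'E'
from h import *
go([.500,.2205,.213],.172)
o=status.get_obs(); im=eyes.read_camera("wrist"); C=cam("wrist",o); A=rot(o["tool_rot"])
# screws of held flange and black foot blob
b=(im.min(2)>120).astype(np.uint8); m=np.zeros_like(b); m[310:400,270:366]=1
n,_,st,ce=cv2.connectedComponentsWithStats(b*m); print("screws",[c.round(1).tolist() for s,c in zip(st[1:],ce[1:]) if 20<s[4]<250])
print("pred",[proj(C,o["eef_pos"]+A@np.array([-.01,x,z])).round(1).tolist() for z in(-.0117,.0117) for x in (-.0117,.0117)])
d=(im.max(2)<45).astype(np.uint8); r=[d[v,:].nonzero()[0] for v in (215,225,235,245)]
for v in (215,225,235,245):
    k=d[v,260:380].nonzero()[0]+260; print(v,k.min() if len(k) else None,k.max() if len(k) else None)
k=d[150:270,300].nonzero()[0]+150; print("col300",k.min(),k.max()); k=d[150:270,332].nonzero()[0]+150; print("col332",k.min(),k.max())
print("foot pred",[proj(C,o["eef_pos"]+A@np.array([.128,x,z])).round(1).tolist() for z in(-.016,.016) for x in (-.016,.016)])
print("foot top pred",[proj(C,o["eef_pos"]+A@np.array([.122,x,z])).round(1).tolist() for z in(-.016,.016) for x in (-.016,.016)])
print("face proj",proj(C,[.500,.2205,.06]), "F",o["contact_force"].round(1),"w",o["gripper_width"])
cv2.imwrite("pics/f%d.png"%(o["t"]*100),im[...,::-1])
E
python3 ft.py
```

```text
t 8.08 pos [0.5033 0.2124 0.2838] shift cm [ 7.08 -0.2  -0.87] turn [-0.014  0.002  0.   ] q [ 0.08  0.32 -0.73  1.79  0.23  1.13 -0.57]
screws [[280.2, 322.0], [355.4, 321.5]]
pred [[280.3, 323.5], [355.7, 323.4], [282.3, 387.3], [353.8, 387.2]]
215 293 339
225 293 340
235 293 340
245 293 339
col300 211 257
col332 210 257
foot pred [[292.5, 207.4], [343.3, 207.4], [293.4, 255.3], [342.5, 255.3]]
foot top pred [[291.9, 209.7], [343.9, 209.6], [292.9, 258.5], [343.0, 258.5]]
face proj [315.63462341 189.54529885] F [-0.7 -0.3 -0.3] w 0.3539102617608723
```

The held section is aligned with the tool: its foot is within 1 mm of prediction, with no visible tilt. I'll centre it, then descend.

>>> {"method": "apply_moves", "body": {
  "travel": [
    [0,-0.15,-0.6],
    [0.5,0,-0.25],
    [0.8,0,0],
    [0.8,0,0],
    [0.8,0,0],
    [0.5,0,0],
    [0,0,0]
  ],
  "turn": [
    [-0.012,0,0],
    [0,0,0],
    [0,0,0],
    [0,0,0],
    [0,0,0],
    [0,0,0],
    [0,0,0]
  ],
  "grip": [1,1,1,1,1,1,1]
}}

```text
t: 8.72
eef_pos: [0.4991, 0.217, 0.2456]
tool_rot: [0.541, 0.455, 0.539, -0.458]
contact_force: [0.5, -0.1, -1.7]
gripper_width: 0.354
```

```bash
python3 ft.py | grep -v foot
```

```text
t 8.72 pos [0.4991 0.217  0.2456] shift cm [ 3.25  0.15 -0.35] turn [-0.004  0.006  0.002] q [ 0.06  0.35 -0.72  1.83  0.27  1.06 -0.6 ]
screws [[280.1, 321.9], [355.4, 321.4]]
pred [[280.3, 323.5], [355.7, 323.4], [282.3, 387.3], [353.8, 387.2]]
215 293 340
225 293 339
235 293 340
245 293 339
col300 211 257
col332 210 257
face proj [320.22175479 204.98252784] F [ 0.5 -0.1 -1.7] w 0.35435316954098994
```

>>> {"method": "apply_moves", "body": {
  "travel": [
    [0.4,0.15,-0.3],
    [0.6,0,-0.05],
    [0.7,0,0],
    [0.7,0,0],
    [0.5,0,0],
    [0,0,0],
    [0,0,0]
  ],
  "turn": [
    [-0.003,0.006,0.002],
    [0,0,0],
    [0,0,0],
    [0,0,0],
    [0,0,0],
    [0,0,0],
    [0,0,0]
  ],
  "grip": [1,1,1,1,1,1,1]
}}

```text
t: 9.35
eef_pos: [0.5006, 0.2214, 0.2138]
tool_rot: [0.541, 0.456, 0.541, -0.455]
contact_force: [0.3, -1.2, -1.6]
gripper_width: 0.353
```

```bash
python3 ft.py | grep -v foot; python3 - <<'E'
from h import *
T=eyes.read_camera("top");S=eyes.read_camera("side");W=cv2.imread(sorted(__import__("glob").glob("pics/f*.png"),key=lambda s:int(s[6:-4]))[-1])
a=cv2.resize(T[190:310,180:300],(400,400),interpolation=3)[...,::-1];b=cv2.resize(S[210:350,190:330],(400,400),interpolation=3)[...,::-1]
c=cv2.resize(W,(266,200)); 
cv2.imwrite("pics/chk.png",np.hstack([a,b]))
TC,SC=cam("top"),cam("side"); A=lambda C,p:proj(C,p).round(1)
for z in (.06,.085,.22): print(z,"top",(A(TC,[.5,.2205,z])-[180,190])*400/120,"side",(A(SC,[.5,.2205,z])-[190,210])*400/140)
E
```

```text
t 9.35 pos [0.5006 0.2214 0.2138] shift cm [ 0.08 -0.07  0.08] turn [-0.001 -0.002 -0.001] q [ 0.04  0.39 -0.71  1.86  0.3   0.99 -0.63]
screws [[280.1, 322.0], [355.4, 321.5]]
pred [[280.3, 323.5], [355.7, 323.4], [282.3, 387.3], [353.8, 387.2]]
215 293 340
225 293 340
235 293 340
245 293 339
col300 210 257
col332 206 257
face proj [316.73333904 222.67415618] F [ 0.3 -1.2 -1.6] w 0.3530959390736846
0.06 top [196. 193.] side [172.57142857 276.57142857]
0.085 top [190.         185.66666667] side [168.85714286 262.28571429]
0.22 top [153.66666667 140.33333333] side [145.14285714 174.        ]
```

View pics/chk.png

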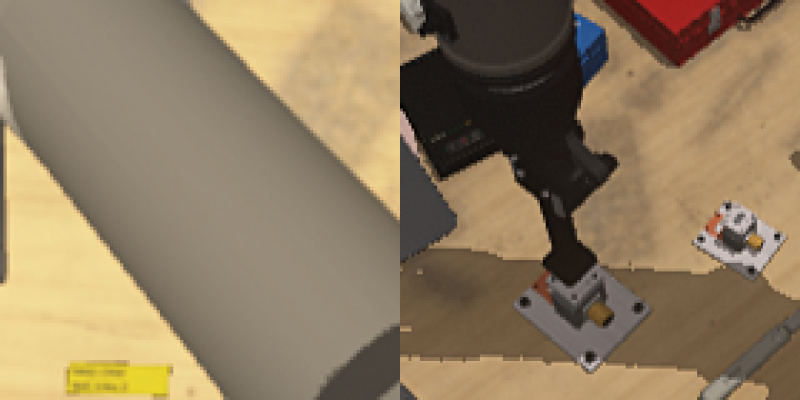

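Side view: the foot, at (171,266) in the right-hand panel, hangs above the port's flange with a clear gap, close to the predicted (169,262). The top view is blocked by the arm. Holding still.

>>> {"method": "apply_moves", "body": {
  "travel": [
    [0,-0.05,0.07],
    [0,0,0],
    [0,0,0],
    [0,0,0],
    [0,0,0],
    [0,0,0],
    [0,0,0],
    [0,0,0]
  ],
  "turn": [
    [0,0,0],
    [0,0,0],
    [0,0,0],
    [0,0,0],
    [0,0,0],
    [0,0,0],
    [0,0,0],
    [0,0,0]
  ],
  "grip": [1,1,1,1,1,1,1,1]
}}

```text
t: 10.17
eef_pos: [0.5012, 0.221, 0.2159]
tool_rot: [0.541, 0.457, 0.54, -0.454]
contact_force: [0.9, 0.2, -1.6]
gripper_width: 0.35
```

>>> {"method": "apply_moves", "body": {
  "travel": [
    [0,0,0],
    [0,0,0],
    [0,0,0],
    [0,0,0],
    [0,0,0],
    [0,0,0],
    [0,0,0],
    [0,0,0]
  ],
  "turn": [
    [0,0,0],
    [0,0,0],
    [0,0,0],
    [0,0,0],
    [0,0,0],
    [0,0,0],
    [0,0,0],
    [0,0,0]
  ],
  "grip": [1,1,1,1,1,1,1,1]
}}

```text
t: 10.83
eef_pos: [0.5012, 0.221, 0.2158]
tool_rot: [0.541, 0.457, 0.54, -0.454]
contact_force: [-0.7, -0.4, -1.5]
gripper_width: 0.354
```

>>> {"method": "apply_moves", "body": {
  "travel": [
    [0,0,0],
    [0,0,0],
    [0,0,0],
    [0,0,0],
    [0,0,0],
    [0,0,0],
    [0,0,0],
    [0,0,0]
  ],
  "turn": [
    [0,0,0],
    [0,0,0],
    [0,0,0],
    [0,0,0],
    [0,0,0],
    [0,0,0],
    [0,0,0],
    [0,0,0]
  ],
  "grip": [1,1,1,1,1,1,1,1]
}}

```text
t: 11.5
eef_pos: [0.5011, 0.221, 0.2158]
tool_rot: [0.541, 0.457, 0.54, -0.454]
contact_force: [-0.1, -0.5, -1.5]
gripper_width: 0.354
```

>>> {"method": "apply_moves", "body": {
  "travel": [
    [0,0,0],
    [0,0,0],
    [0,0,0],
    [0,0,0],
    [0,0,0],
    [0,0,0],
    [0,0,0],
    [0,0,0]
  ],
  "turn": [
    [0,0,0],
    [0,0,0],
    [0,0,0],
    [0,0,0],
    [0,0,0],
    [0,0,0],
    [0,0,0],
    [0,0,0]
  ],
  "grip": [1,1,1,1,1,1,1,1]
}}

```text
t: 12.17
eef_pos: [0.5011, 0.221, 0.2158]
tool_rot: [0.541, 0.457, 0.54, -0.454]
contact_force: [0.9, 0.7, -1.6]
gripper_width: 0.353
```

```bash
python3 ft.py; python3 - <<'E'
import cv2,glob
W=cv2.imread(sorted(glob.glob("pics/f[0-9]*.png"),key=lambda s:int(s[6:-4]))[-1])
cv2.imwrite("pics/last.png",cv2.resize(W[120:300,220:420],(800,600 if 0 else 720))[:600])
E
```

```text
t 12.17 pos [0.5011 0.221  0.2158] shift cm [ 0.28 -0.12  0.03] turn [-0.002 -0.002 -0.004] q [ 0.04  0.39 -0.71  1.86  0.3   0.99 -0.63]
screws [[280.1, 321.9], [355.4, 321.5]]
pred [[280.3, 323.5], [355.7, 323.4], [282.3, 387.3], [353.8, 387.2]]
215 293 340
225 293 340
235 293 340
245 293 339
col300 210 257
col332 210 257
foot pred [[292.5, 207.4], [343.3, 207.4], [293.4, 255.3], [342.5, 255.2]]
foot top pred [[291.9, 209.7], [343.9, 209.6], [292.9, 258.5], [343.0, 258.5]]
face proj [315.20699222 221.34747707] F [ 0.9  0.7 -1.6] w 0.35312356933436867
```

View pics/last.png

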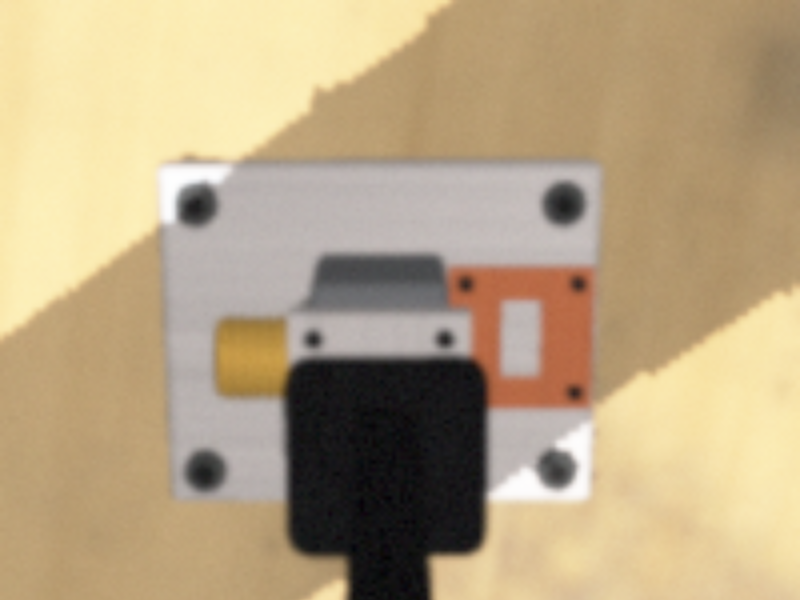

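Close view: the port's screws are centred at column 314.6 (predicted 315.2) and the foot at 316.6. That puts the section about 1.5 mm off axis, square to the port, with about 27 mm of air. It has been still since t = 10.2, about 2 s by my readings, so I'll hold another 1.3 s or so before handing in.

>>> {"method": "apply_moves", "body": {
  "travel": [
    [0,0,0],
    [0,0,0],
    [0,0,0],
    [0,0,0],
    [0,0,0],
    [0,0,0],
    [0,0,0],
    [0,0,0]
  ],
  "turn": [
    [0,0,0],
    [0,0,0],
    [0,0,0],
    [0,0,0],
    [0,0,0],
    [0,0,0],
    [0,0,0],
    [0,0,0]
  ],
  "grip": [1,1,1,1,1,1,1,1]
}}

```text
t: 12.88
eef_pos: [0.5011, 0.221, 0.2158]
tool_rot: [0.541, 0.457, 0.54, -0.454]
contact_force: [-0.5, 0.0, -1.1]
gripper_width: 0.352
```

>>> {"method": "apply_moves", "body": {
  "travel": [
    [0,0,0],
    [0,0,0],
    [0,0,0],
    [0,0,0],
    [0,0,0],
    [0,0,0],
    [0,0,0],
    [0,0,0]
  ],
  "turn": [
    [0,0,0],
    [0,0,0],
    [0,0,0],
    [0,0,0],
    [0,0,0],
    [0,0,0],
    [0,0,0],
    [0,0,0]
  ],
  "grip": [1,1,1,1,1,1,1,1]
}}

```text
t: 13.55
eef_pos: [0.5011, 0.221, 0.2158]
tool_rot: [0.541, 0.457, 0.54, -0.454]
contact_force: [0.4, -0.3, -2.2]
gripper_width: 0.356
```

```bash
python3 -c "
from h import *
go([.5,.2205,.213],.172); print(bot.hand_in())"
```

```text
t 13.55 pos [0.5011 0.221  0.2158] shift cm [ 0.28 -0.12  0.03] turn [-0.002 -0.002 -0.004] q [ 0.04  0.39 -0.71  1.86  0.3   0.99 -0.63]
the job is handed in; nothing more can be done
None
```

I gripped the middle-sized section by its upper flange, lifted it straight out of the left-hand well and held it over the larger port. I handed the job in at t = 13.6 s with the gripper still holding it.

Last checks:
- **Stillness:** the measured tool pose did not change by more than 0.1 mm from t = 10.2 to 13.6 s.
- **Position:** about 1.5 mm off the port's axis, with an air gap of about 27–28 mm (25 mm was the aim).
- **Alignment:** the tool's yaw and tilt were within 0.005 rad of target, and the section sat square in the jaws.
- **Grip:** the load on the wrist matched the section's weight, and the jaw opening read about 30 mm against the 32 mm flange.

Two points were less certain:
- **Port height:** my coarse side-view pick of the port gave about 30 mm instead of 60. I put that down to a bad pixel, because the two fits made from the wrist picture (the face at 60 mm and the plate at 8 mm) agreed on the port's position, and the wrist and top pictures together gave 51 mm. So the 60 mm is the text's figure.
- **Bystanders:** I did not look again at the rods or the other things on the bench after the lift. Wrist forces stayed near zero, apart from the section's weight, and nothing suggested contact.

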